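# Click a socket key onto a valve stem and turn it to the mark

### The arm

A 6-joint arm with a two-finger parallel gripper is mounted at the origin on the work surface. World frame = base frame: x ahead of the robot, y to its left, z up, the work surface at z = 0. Lengths are in mm, angles in rad, forces in N, time in s.
With the tool pointing down it reaches from about 350 to 875 mm from the base axis. Payload 15.5 kg.
Tool frame: the origin (TCP) lies between the finger pads; the fingertips stand ahead of it and the grasp point (between the pads) lies 3 mm ahead of it (tip_extent is the x of the fingertips in the tool frame, in mm); x points along the fingers, z is the direction in which the jaws open and shut, and the axes are right-handed (so a half turn about x gives the same grasp; the last joint's range is limited). The gripper opens to 85 mm and grips with 20 to 120 N. Pads are 22 mm wide; open, the fingers measure 114 mm over their backs; the gripper's body (76 mm by 85 mm) begins 54 mm behind the grasp point. The pads swing forward as they close: fully open they stand 13 mm farther back than shut.
Start: joints at [1.034, 0.494, 1.345, -0, 1.302, -0.096], TCP at [266.66, 565.26, 253.277] pointing down, gripper open.
Joint ranges: [-2.91, 2.91], [-0.82, 2.16], [0.22, 2.67], [-1.22, 4.37], [0.12, 2.79], [-3.08, 3.08]. Speed limits (rad/s): [1.89, 1.89, 2.57, 3.01, 3.01, 3.01].

### API

Orientations are given as [roll, pitch, yaw] about the fixed x, y, z axes, in that order (R = Rz(yaw) Ry(pitch) Rx(roll)).
In Python, from rig import * gives the robot as it stands. The module is installed in compiled form; this text tells all that it offers.
- The arm moves only by the tool step_arm, never from a script. Its argument "increments" is one flat list of numbers, 5 for each row, row after row: the gripper command: -1 is shut, 1 is fully open, values between are in proportion, then the shift along the tool's x, y, z in m, then the turn about the tool's x in rad. In form: [fingers, tx, ty, tz, turn, fingers, tx, ty, tz, turn, ...]. A call has 1 to 20 rows; each row shifts and turns the pose as measured when the row begins, along the tool's axes as they then stand; what a row does not reach is not made up. A row lasts 1/8 s, in which the tool goes at most 62.5 mm and 10.7 degrees, less where a joint would pass 70% of its speed; a pose out of reach is approached as far as the arm can. A call with a gripper value outside its range is refused whole. The fingers move at their own pace and stop on an object; the grip force is fixed at half the most. Time passes only in rows, so rows that do not move let the fingers close. It gives the time, the measured TCP pose, the force and the opening at its end, in the units of the state.
- observe(): the state, without advancing time (a new reading comes with each control period).
- capture(name): name is "side" or "top"; returns a dict with "frame" (384x512x3 uint8, red, green, blue), "intrinsics" (3x3 intrinsics, pixels), "origin" and "rotation" of the camera in the world. Camera axes: x right, y up, looking along -z (the intrinsics and any distortion apply to the point x, -y, -z); pixel columns grow to the right and rows downward; lengths in mm; the calibration is good to about 2 mm. A picture is of the moment at which its call begins. There is no depth.
- job_done(): hands the job in, once; it reports no verdict.
The state is a dict: "clock": time; "joint_positions": joint angles; "qvel": joint speeds; "joint_torque": joint torques, N m; "eef_pos": TCP position; "eef_rot": TCP orientation; "force": force on the tool from outside, world axes, zero at the start; "torque": the same for the moment, N m; "width": opening from 0.0 (shut) to 1.0 (fully open).
Only numpy, scipy, OpenCV 4.12 (cv2) and the standard library are available. Lean on these libraries where they do the work, as an engineer would, in place of code of your own. Each camera call takes 0.05 s, during which the arm holds its last target. There are 200 camera calls.

### The job

Take the socket key with the orange grip, push it down onto the square stem of the white valve module until the stem's spring ball clicks and the key sits fully home, flat on the steel flange; then turn it clockwise so that the red pointer stands at the green mark, and let go. Feel your way gently: never press the key on the valve with more than about 30 N. Leave the grey key, the bottles and the other things on the bench alone.

Things in the scene. Friction and masses are not known exactly. Their poses are not given: they have to be found in the camera images.
- key_mid (a point): Loose socket key with the orange grip, standing on its mouth on the bench; 62 mm high, about 200 g. Steel collar 36 x 36 mm, 30 mm high; on top a flat orange bar grip 46 mm long (key x), 14 mm thick (y), 32 mm high. This point is on the axis, 31 mm above the mouth; z up.
- key_mouth (a point): Centre of the orange key's mouth (underside). Square hole 15 mm wide, 25 mm deep, sides parallel to the collar's flats, 1.5 mm wide lead-in all round; inside, the same groove on all four sides, so that the key fits the stem in any of four quarter turns.
- valve: White valve module with a wine-red band, fixed on the bench: box 150 x 150 x 85 mm, origin under its centre, x and y along its sides. On top an aluminium plate 90 x 90 mm carries a steel flange, 58 mm diameter; out of it stands the square steel stem, 14 mm wide, 24 mm high, with plain edges.
- valve_face (a point): Point at the height of the flange's top, 95 mm above the bench, over the valve's centre (axes as the valve's). Plate, flange and stem slide together along y and stand anywhere up to 11.5 mm to either side of this point, where friction (about 4 N) keeps them; how far is not measured. Fully home, the key's mouth rests on the flange: key_mid 31 mm above this point.
- valve_ball_height (a point): Height of the stem's spring ball, 12 mm above the flange, over the valve's centre. The ball stands 2 mm out of one side of the stem. Pushing the key over it takes about 10 to 20 N; it then clicks into the key's groove and the key comes down on the flange.
- stem (a joint): Turn of the stem, flange and red pointer in rad, growing clockwise seen from above; at 0 the pointer points along -x of valve_face and the stem's sides are parallel to the valve's x and y. The green mark on the aluminium plate is at 1.2. Starts between -0.25 and 0.25, stops at 1.6; it turns under a small friction (0.04 N m) and stays where it is left.
- spare_key_mid (a point): A key of the same shape with a grey grip and a smaller hole that does not fit; this point is on its axis 31 mm above the bench. Leave it alone.
- bottle_a: Glass bottle with orange cap, 64 mm diameter, 120 mm high; origin at the underside. Leave alone.
- bottle_b: Glass bottle with orange cap, 56 mm diameter, 105 mm high; origin at the underside. Leave alone.
- cap: Loose orange ring cap, 42 mm diameter, 16 mm high; origin at the underside. Leave alone.
- filter_holder: White and blue filter holder, 48 mm diameter, 24 mm high; origin at the underside. Leave alone.

How it is judged (in metres and radians):
On the way, in this order (a step that is already met when the one before it is completed fails the run):
1. the key is pushed fully home on the stem (within 2.5 mm of the flange, upright) before the stem is turned past 0.6 rad (z of key_mid in the frame of valve_face between 0.028 and 0.0335 m and horizontal distance between key_mid and valve_face below 0.0128 m and angle between key_mid's own z axis and vertical below 0.1 rad and value of joint stem below 0.6 rad), for 0.2 s.
2. the stem is turned with the key on it until the pointer is at the green mark (1.08 to 1.32 rad) (z of key_mid in the frame of valve_face between 0.028 and 0.0335 m and horizontal distance between key_mid and valve_face below 0.0128 m and angle between key_mid's own z axis and vertical below 0.1 rad and value of joint stem between 1.08 and 1.32 rad), for 0.2 s.
At the end, for the whole second after the job is handed in: The orange key stands upright (within 0.1 rad) and at rest on the stem, its mouth within 2.5 mm of the flange, and the pointer is within 0.12 rad of the green mark (stem joint 1.08 to 1.32) (all of step 2 and linear speed of key below 0.02 m/s); the robot touches nothing.
It fails at once if the key is pressed on the valve with more than 60 N, all contacts added up (the ball's squeeze counts) (contact force between key and valve above 60 N).
It fails at once if a bystander is moved by more than 30 mm (distance of any of spare_key_mid, bottle_a, bottle_b, cap, filter_holder from where it was at the start of the episode above 0.03 m).
It also fails if it takes over 54 s, if anything falls off the work surface, if the arm or the gripper's body presses on something with over 40 N, if the wrist force passes 120 N, or if a joint passes its speed limit or range.

## Working session

There is one attempt and no reset: what is moved stays moved. The work goes in short steps, Python scripts to look and compute and a tool call to move; the robot and the scene stay as the last step left them, time stands still between calls to the robot, and variables do not carry over. Pictures are saved under pics/ and viewed, about 8 in all and at most 12, crops included, and the job is handed in when it is done.

Besides the shell and the picture viewer there is one more tool, called after "Emit:" as name(argument=value, ...) on one line, values as JSON. step_arm: Moves the arm, as the interface text tells. Its arguments: {"type":"object","properties":{"increments":{"type":"array","items":{"type":"number"}}},"required":["increments"]}

```bash
mkdir -p pics; python3 - <<'E'
from rig import *
import cv2,numpy as np
s=observe();print(s)
for n in("side","top"):
    c=capture(n);cv2.imwrite(f"pics/{n}0.png",c["frame"][:,:,::-1]);print(n,c["intrinsics"],c["origin"],c["rotation"],[k for k in c])
a=cv2.imread("pics/side0.png");b=cv2.imread("pics/top0.png")
cv2.imwrite("pics/both0.png",np.vstack([cv2.resize(a,(512,384)),b])[:, :])
E
```

```text
{'clock': 0.0, 'joint_positions': array([ 1.03449227e+00,  4.94178998e-01,  1.34612738e+00, -1.18473371e-05,
        1.30249748e+00, -9.55036950e-02]), 'qvel': array([-0.00027166, -0.00078537, -0.00021856,  0.00081562,  0.00091983,
        0.00147195]), 'joint_torque': array([ 1.06726664e-03, -8.82176042e+01, -3.83872712e+01,  5.21491040e-05,
        1.02885548e-02,  7.44291856e-05]), 'eef_pos': array([266.49736462, 564.96982945, 252.70410981]), 'eef_rot': array([ 3.05551706,  1.56958507, -2.09766913]), 'force': array([0.46416585, 0.27415141, 0.39884566]), 'torque': array([-0.01876135, -0.02721129,  0.0021154 ]), 'width': 1.0014786875192287}
side [[404.77841955   0.         258.25799838]
 [  0.         404.77841955 188.16488459]
 [  0.           0.           1.        ]] [-40.98678671 593.99165886 547.49536992] [ 1.05978685 -0.01000421 -2.3636237 ] ['frame', 'intrinsics', 'origin', 'rotation']
top [[388.9915819    0.         253.37148983]
 [  0.         388.9915819  187.72435318]
 [  0.           0.           1.        ]] [368.5183892  -15.46853018 933.38148046] [ 1.55327377e-01 -3.32449409e-04 -1.55469222e+00] ['frame', 'intrinsics', 'origin', 'rotation']
```

View pics/top0.png

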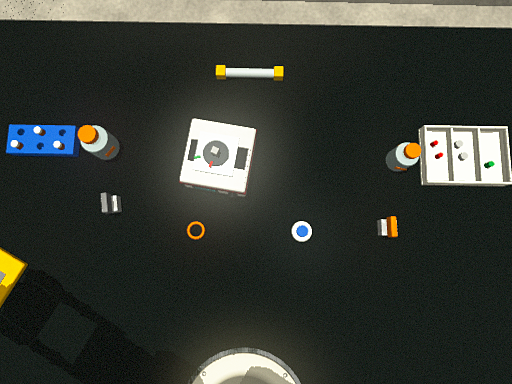

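View pics/side0.png

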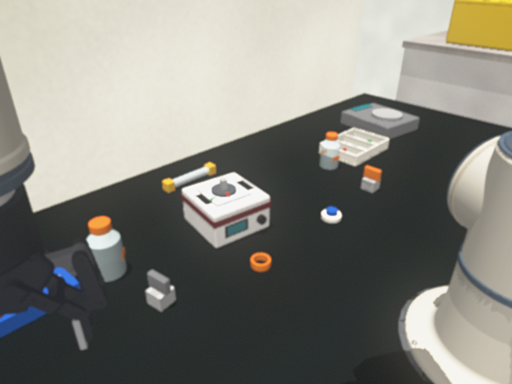

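Top view: orange key about (388,227), valve about (218,157) with the red pointer near (210,165) and green mark near (197,157), grey key (111,203). Side view: orange key (371,180), valve stem (223,187). Next I'll measure with rays.

```bash
cat > h.py <<'E'
from rig import *
import cv2,numpy as np
from scipy.spatial.transform import Rotation as Ro
def cast(c,px,z):
    px=np.atleast_2d(px).astype(float);K=c["intrinsics"]
    d=np.c_[(px[:,0]-K[0,2])/K[0,0],-(px[:,1]-K[1,2])/K[1,1],-np.ones(len(px))]
    d=Ro.from_euler('xyz',c["rotation"]).apply(d);o=np.array(c["origin"])
    return o+d*((z-o[2])/d[:,2])[:,None]
def proj(c,p):
    q=Ro.from_euler('xyz',c["rotation"]).inv().apply(np.atleast_2d(p)-c["origin"]);K=c["intrinsics"]
    return np.c_[K[0,2]-K[0,0]*q[:,0]/q[:,2],K[1,2]+K[1,1]*q[:,1]/q[:,2]]
def big(m):
    cs=cv2.findContours(m.astype(np.uint8),cv2.RETR_EXTERNAL,cv2.CHAIN_APPROX_NONE)[0]
    return max(cs,key=cv2.contourArea)
def win(m,x0,x1,y0,y1):
    o=np.zeros(m.shape,bool);o[y0:y1,x0:x1]=m[y0:y1,x0:x1];return o
E
python3 - <<'E'
from h import *
c=capture("top");s=capture("side")
f=c["frame"];hsv=cv2.cvtColor(f,cv2.COLOR_RGB2HSV).astype(int);H,S,V=hsv[...,0],hsv[...,1],hsv[...,2]
def box(n,m,z,cam=c):
    k=big(m);r=cv2.minAreaRect(k);p=cast(cam,cv2.boxPoints(r),z)
    print(n,np.round(r[0],1),np.round(r[1],1),'ctr',p.mean(0).round(1),'e',[ (np.linalg.norm(p[i+1]-p[i]).round(1),np.degrees(np.arctan2(*(p[i+1]-p[i])[1::-1])).round(1)) for i in(0,1)])
org=(S>150)&(H>5)&(H<22)&(V>100)
box('grip(z62)',win(org,370,405,210,245),62)
box('valve top z85',win((S<60)&(V>150),175,262,110,200),85)
red=win((S>120)&((H<5)|(H>172))&(V>80),195,235,135,175);gr=win((S>100)&(H>40)&(H<85)&(V>60),185,245,130,185)
for n,m in(('red',red),('green',gr)):
    y,x=np.nonzero(m)
    if len(x):print(n,len(x),x.mean(),y.mean(),cast(c,[x.mean(),y.mean()],93).round(1))
steel=win((V<130)&(V>40),202,232,138,168);k=big(steel);print('flange',cv2.minEnclosingCircle(k),cast(c,cv2.minEnclosingCircle(k)[0],95).round(1))
a=cv2.resize(f[115:200,175:265],None,fx=4.4,fy=4.4,interpolation=cv2.INTER_CUBIC)
b=cv2.resize(f[205:250,365:410],(374,374),interpolation=cv2.INTER_CUBIC)
g=s["frame"]
d=cv2.resize(g[165:250,175:280],(396,220+100),interpolation=cv2.INTER_CUBIC)[:220]
e=cv2.resize(g[160:200,350:395],(374,220),interpolation=cv2.INTER_CUBIC)
a=cv2.resize(a,(396,374))
cv2.imwrite("pics/c1.png",np.vstack([np.hstack([a,b]),np.hstack([d,e])])[:,:,::-1])
hs=cv2.cvtColor(g,cv2.COLOR_RGB2HSV).astype(int)
m=win((hs[...,1]>150)&(hs[...,0]>5)&(hs[...,0]<22),350,395,155,200);k=big(m);print(cv2.boundingRect(k),cast(s,np.array(cv2.minAreaRect(k)[0]),46).round(1))
E
```

```text
grip(z62) [392. 226.] [20. 10.] ctr [ 423.5 -324.5   62. ] e [(np.float64(22.4), np.float64(-89.1)), (np.float64(44.6), np.float64(177.7))]
valve top z85 [217.3 154.7] [66.7 65.3] ctr [575.8  68.4  85. ] e [(np.float64(149.8), np.float64(-7.3)), (np.float64(151.8), np.float64(-99.4))]
red 14 210.35714285714286 163.42857142857142 [[552.9  82.2  93. ]]
green 12 196.33333333333334 156.83333333333334 [[567.3 113.8  93. ]]
flange ((216.08209228515625, 152.23133850097656), 5.139993190765381) [[577.9  70.2  95. ]]
(363, 165, 19, 16) [[ 428.3 -334.2   46. ]]
```

View pics/c1.png

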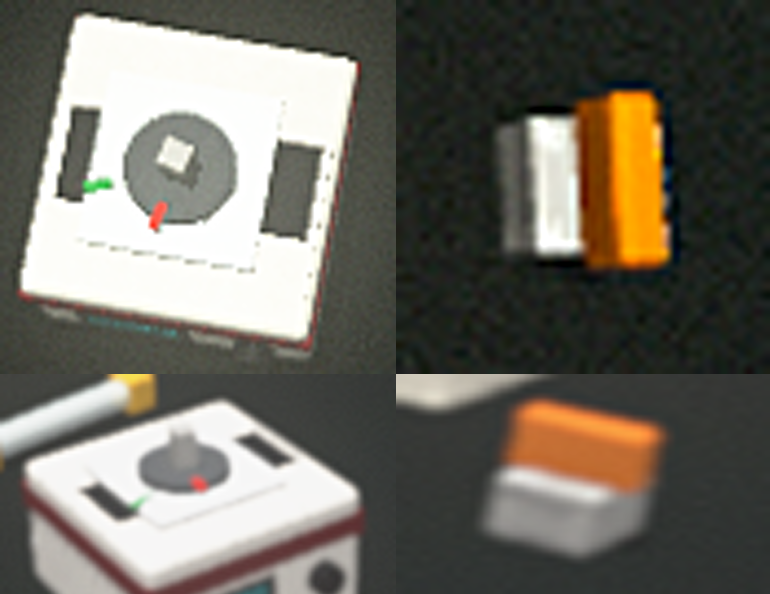

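Crop: flange disc centred at (181,167) crop pixels, i.e. about (216.1,153.0) in the full image. Pointer at (158,216), valve edges turned about 8°. The key bar's top face spans 391–397 by 216–237 px. Now for the exact numbers.

```bash
cat >> h.py <<'E'
def go(t):
    o=observe();R=Ro.from_euler('xyz',o["eef_rot"])
    print('t',round(o["clock"],2),'tcp',o["eef_pos"].round(1),'F',o["force"].round(1),'w',round(o["width"],3),'q',o["joint_positions"].round(2))
    print('axes x,y,z cols',R.as_matrix().round(3).tolist())
    print('shift mm',R.inv().apply(np.array(t)-o["eef_pos"]).round(1))
def jaw():
    z=Ro.from_euler('xyz',observe()["eef_rot"]).as_matrix()[:,2];return np.degrees(np.arctan2(z[1],z[0]))
E
python3 - <<'E'
from h import *
import rig;print([k for k in dir(rig) if k[0]!='_'])
c=capture("top");s=capture("side")
u=lambda p:np.array(p)/4.4+[175,115]
v=lambda p:(np.array(p)-[396,0])/(374/45)+[365,205]
tc=cast(c,u([(78,15),(358,62),(308,338),(22,292)]),85);print('valve top corners',tc.round(0).tolist(),tc.mean(0).round(1))
for i in range(4):
    d=tc[(i+1)%4]-tc[i];print(np.linalg.norm(d).round(1),(np.degrees(np.arctan2(d[1],d[0]))).round(1))
fl=cast(c,u((181,167)),95)[0];pt=cast(c,u((158,216)),95)[0];g=cast(c,u((98,185)),93)[0]
print('flange',fl,'ptr ang',np.degrees(np.arctan2(*(pt-fl)[1::-1])),'green ang',np.degrees(np.arctan2(*(g-fl)[1::-1])),np.linalg.norm(g-fl))
f=c["frame"];hs=cv2.cvtColor(f,cv2.COLOR_RGB2GRAY)
fg=win((hs<140)&(hs>40),200,233,136,170);k=big(fg);print('flange ell',cv2.fitEllipse(k))
st=cast(c,u([(166,135),(195,146),(187,174),(156,161)]),119);print('stem top',st.mean(0).round(1))
print('bar top',cast(c,v([(612,92),(655,92),(668,262),(618,268)]),62).round(0).tolist(), cast(c,v([(612,92),(655,92),(668,262),(618,268)]),62).mean(0))
print('collar left edge z30',cast(c,v([(530,115),(535,250)]),30).round(1).tolist(),'z0',cast(c,v([(500,125),(507,250)]),0).round(1).tolist())
# side: bar top edge and two-view
w=lambda p:np.array([(p[0]-396)*45/374+350,(p[1]-374)*40/220+160])
print('side bar top corners z62',cast(s,np.array([w((516,402)),w((540,398)),w((665,432)),w((640,440))]),62).round(1).tolist())
print('side collar base z0',cast(s,np.array([w((482,530)),w((582,557)),w((645,533))]),0).round(1).tolist())
print('jaw',jaw());go([424,-329,150])
E
```

```text
['PlanningError', 'capture', 'job_done', 'observe', 'tip_extent']
valve top corners [[658.0, 127.0, 85.0], [636.0, -18.0, 85.0], [492.0, 5.0, 85.0], [513.0, 149.0, 85.0]] [574.7  65.5  85. ]
146.6 -98.9
145.5 170.9
145.8 81.7
147.2 -8.7
flange [576.30905576  69.99000725  95.        ] ptr ang 157.05777304759246 green ang 102.80861497160004 42.783429729525814
flange ell ((215.31849670410156, 153.3792266845703), (22.25257110595703, 24.3800106048584), 176.08267211914062)
stem top [576.9  70.2 119. ]
bar top [[446.0, -323.0, 62.0], [446.0, -335.0, 62.0], [400.0, -336.0, 62.0], [398.0, -323.0, 62.0]] [ 422.55548173 -329.2602506    62.        ]
collar left edge z30 [[441.6, -311.2, 30.0], [404.2, -311.3, 30.0]] z0 [[441.0, -312.3, 0.0], [405.2, -313.1, 0.0]]
side bar top corners z62 [[450.1, -327.0, 62.0], [447.0, -336.7, 62.0], [398.5, -332.4, 62.0], [399.7, -318.9, 62.0]]
side collar base z0 [[441.2, -307.3, 0.0], [403.3, -307.1, 0.0], [401.3, -343.7, 0.0]]
jaw 64.74515780379332
t 0.3 tcp [266.6 565.2 253.1] F [-0.1  0.4  1.2] w 1.002 q [ 1.03  0.49  1.35 -0.    1.3  -0.1 ]
axes x,y,z cols [[-0.0, -0.904, 0.427], [-0.0, 0.427, 0.904], [-1.0, 0.0, -0.0]]
shift mm [ 103.4 -523.9 -741.5]
```

Emit:
step_arm(increments=[1,0,0,0,0.18,1,0,0,0,0.18,1,0,0,0,0.18,1,0,0,0,0.18,1,0,0,0,0.18,1,0,0,0,0.18,1,0,0,0,0.18,1,0,0,0,0.18,1,0,0,0,0.18,1,0,0,0,0.18,1,0,0,0,0.18,1,0,0,0,0.18,1,0,0,0,0.18,1,0,0,0,0.18,1,0,0,0,0.18])

```text
clock: 2.17
eef_pos: [266.2, 564.6, 252.0]
eef_rot: [-0.433, 1.568, -2.091]
force: [-0.1, 0.1, 0.1]
width: 0.997
```

```bash
python3 -c "
from h import *
import rig;print(rig.tip_extent if not callable(rig.tip_extent) else rig.tip_extent())
print(jaw());go([480,200,250]);go([422.5,-329.3,150])"
```

```text
22.0
-95.01623514351708
t 2.17 tcp [266.2 564.6 252. ] F [-0.1  0.1  0.1] w 0.997 q [ 1.03  0.49  1.35 -0.    1.3   2.69]
axes x,y,z cols [[-0.001, 0.996, -0.087], [-0.002, -0.087, -0.996], [-1.0, -0.001, 0.002]]
shift mm [  2.6 244.8 344.5]
t 2.17 tcp [266.2 564.6 252. ] F [-0.1  0.1  0.1] w 0.997 q [ 1.03  0.49  1.35 -0.    1.3   2.69]
axes x,y,z cols [[-0.001, 0.996, -0.087], [-0.002, -0.087, -0.996], [-1.0, -0.001, 0.002]]
shift mm [103.9 233.9 876.5]
```

Emit:
step_arm(increments=[1,0,0,0,-0.087,1,0,0.027,0.046,0,1,0,0.027,0.046,0,1,0,0.027,0.046,0,1,0,0.027,0.046,0,1,0,0.027,0.046,0,1,0,0.027,0.046,0,1,0,0.027,0.046,0,1,0,0.027,0.046,0,1,0,-0.005,0.048,0,1,0,-0.005,0.048,0,1,0,-0.005,0.048,0,1,0,-0.005,0.048,0,1,0,-0.005,0.048,0,1,0,-0.005,0.048,0,1,0,-0.005,0.048,0,1,0,-0.005,0.048,0,1,0,-0.005,0.048,0,1,0,-0.005,0.048,0])

```text
clock: 4.55
eef_pos: [436.7, -308.4, 253.8]
eef_rot: [1.265, 1.565, -0.304]
force: [0.7, -0.0, 0.4]
width: 1.003
```

```bash
python3 -c "
from h import *
print(jaw());go([422.5,-329.3,120])"
```

```text
-89.8902354435686
t 4.55 tcp [ 436.7 -308.4  253.8] F [ 0.7 -0.   0.4] w 1.003 q [-0.73  0.36  1.57  0.    1.2   0.84]
axes x,y,z cols [[0.005, 1.0, 0.002], [-0.002, 0.002, -1.0], [-1.0, 0.005, 0.002]]
shift mm [133.8 -15.   20.6]
```

Emit:
step_arm(increments=[1,0.03,-0.005,0.005,0,1,0.035,-0.005,0.005,0,1,0.035,-0.004,0.005,0,1,0.034,-0.001,0.005,0,1,0,0,0,0])

```text
clock: 5.18
eef_pos: [422.1, -334.3, 116.9]
eef_rot: [1.055, 1.562, -0.519]
force: [0.1, 0.0, 0.7]
width: 1.0
```

```bash
python3 - <<'E'
from h import *
print(jaw());go([422.5,-329.3,56])
c=capture("side")
cv2.imwrite("pics/g.png",cv2.resize(c["frame"][90:220,310:440],(600,600),interpolation=cv2.INTER_CUBIC)[:,:,::-1])
E
```

```text
-90.1690815314664
t 5.17 tcp [ 422.1 -334.3  116.9] F [0.1 0.  0.7] w 1.0 q [-0.78  0.55  1.71  0.    0.87  0.79]
axes x,y,z cols [[0.008, 1.0, -0.003], [-0.004, -0.003, -1.0], [-1.0, 0.008, 0.004]]
shift mm [60.9 -0.1 -5.2]
```

View pics/g.png

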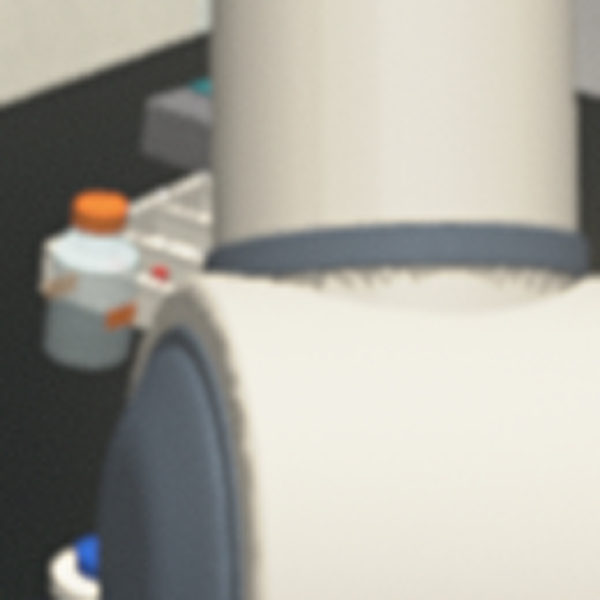

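The arm hides the key in this view, so it tells me nothing about the grasp. I'll descend on the measured numbers.

Emit:
step_arm(increments=[1,0.02,0,-0.003,0,1,0.02,0,-0.002,0,1,0.014,0,0,0,1,0.006,0,0,0,1,0,0,0,0])

```text
clock: 5.85
eef_pos: [426.9, -332.1, 63.3]
eef_rot: [0.917, 1.55, -0.656]
force: [-0.1, 0.1, 0.4]
width: 1.0
```

```bash
python3 - <<'E'
from h import *
print(jaw());go([422.5,-329.3,56])
E
```

```text
-90.11722506728123
t 5.85 tcp [ 426.9 -332.1   63.3] F [-0.1  0.1  0.4] w 1.0 q [-0.77  0.63  1.75  0.    0.73  0.8 ]
axes x,y,z cols [[0.016, 1.0, -0.002], [-0.013, -0.002, -1.0], [-1.0, 0.016, 0.013]]
shift mm [ 7.2 -4.5 -2.9]
```

Emit:
step_arm(increments=[1,0.006,-0.005,-0.003,0,1,0,0,0,0])

```text
clock: 6.1
eef_pos: [421.9, -329.3, 57.7]
eef_rot: [0.909, 1.549, -0.664]
force: [0.5, -0.5, -0.1]
width: 1.001
```

```bash
python3 - <<'E'
from h import *
print(jaw());go([422.5,-329.3,56])
E
```

```text
-90.11458476242426
t 6.1 tcp [ 421.9 -329.3   57.7] F [ 0.5 -0.5 -0.1] w 1.001 q [-0.78  0.64  1.77  0.    0.71  0.79]
axes x,y,z cols [[0.017, 1.0, -0.002], [-0.013, -0.002, -1.0], [-1.0, 0.017, 0.013]]
shift mm [1.7 0.6 0. ]
```

Emit:
step_arm(increments=[-0.3,0,0,0,0,-0.6,0,0,0,0,-1,0,0,0,0,-1,0,0,0,0,-1,0,0,0,0,-1,0,0,0,0,-1,0,0,0,0,-1,0,0,0,0])

```text
clock: 7.1
eef_pos: [422.1, -329.7, 58.3]
eef_rot: [0.901, 1.548, -0.672]
force: [-1.5, -0.5, 1.5]
width: 0.15
```

```bash
python3 - <<'E'
from h import *
print(jaw());go([422.5,-329.3,56])
E
```

```text
-90.12480426826372
t 7.1 tcp [ 422.1 -329.7   58.3] F [-1.5 -0.5  1.5] w 0.15 q [-0.78  0.64  1.77  0.    0.71  0.79]
axes x,y,z cols [[0.018, 1.0, -0.002], [-0.014, -0.002, -1.0], [-1.0, 0.018, 0.014]]
shift mm [ 2.3  0.4 -0.4]
```

Emit:
step_arm(increments=[-1,-0.015,0,0,0,-1,-0.03,0,0,0,-1,-0.03,0,0,-0.17,-1,-0.03,0,0,-0.17,-1,-0.03,0,0,-0.17,-1,-0.02,0,0,-0.17,-1,0,0,0,-0.17,-1,0,0,0,-0.17,-1,0,0,0,0])

```text
clock: 8.22
eef_pos: [418.4, -325.8, 225.7]
eef_rot: [-0.133, 1.546, -0.654]
force: [0.8, 0.5, -1.9]
width: 0.148
```

```bash
python3 - <<'E'
from h import *
print(jaw());go([576,70,220])
E
```

```text
-29.89100388055901
t 8.22 tcp [ 418.4 -325.8  225.7] F [ 0.8  0.5 -1.9] w 0.148 q [-0.78  0.38  1.63  0.    1.1  -0.26]
axes x,y,z cols [[0.02, 0.498, 0.867], [-0.015, 0.867, -0.498], [-1.0, -0.003, 0.025]]
shift mm [  2.8 421.7 -60.7]
```

Emit:
step_arm(increments=[-1,0,0,0,-0.12,-1,0,0.02,0,0,-1,0,0.042,-0.001,0,-1,0,0.042,-0.001,0,-1,0,0.042,-0.001,0,-1,0,0.042,-0.001,0,-1,0,0.042,-0.001,0,-1,0,0.042,-0.001,0,-1,0,0.042,-0.001,0,-1,0,0.042,-0.001,0,-1,0,0.042,-0.001,0,-1,0,0.02,0,0,-1,0,0,0,0])

```text
clock: 9.85
eef_pos: [587.0, 71.3, 227.7]
eef_rot: [-0.184, 1.546, -0.649]
force: [0.3, -0.3, -1.9]
width: 0.15
```

```bash
python3 - <<'E'
from h import *
print(jaw());go([576,70,200])
E
```

```text
-26.62355633771745
t 9.85 tcp [587.   71.3 227.7] F [ 0.3 -0.3 -1.9] w 0.15 q [ 0.03  0.46  1.48 -0.02  1.18  0.5 ]
axes x,y,z cols [[0.02, 0.448, 0.894], [-0.015, 0.894, -0.448], [-1.0, -0.005, 0.025]]
shift mm [27.4 -6.  -9.9]
```

Emit:
step_arm(increments=[-1,0.015,-0.003,-0.005,-0.063,-1,0.015,-0.003,-0.004,0,-1,0.007,0,0,0,-1,0,0,0,0])

```text
clock: 10.35
eef_pos: [575.6, 66.8, 190.6]
eef_rot: [-0.266, 1.546, -0.677]
force: [1.0, 0.3, -0.6]
width: 0.151
```

```bash
python3 - <<'E'
from h import *
print(jaw());go([576,70,177])
a=capture("side");b=capture("top")
cv2.imwrite("pics/i1.png",np.vstack([cv2.resize(a["frame"][125:225,155:288],(665,500),interpolation=cv2.INTER_CUBIC)])[:,:,::-1])
cv2.imwrite("pics/i1t.png",b["frame"][:,:,::-1])
E
```

```text
-23.542504261526826
t 10.35 tcp [575.6  66.8 190.6] F [ 1.   0.3 -0.6] w 0.151 q [ 0.02  0.49  1.55 -0.02  1.08  0.44]
axes x,y,z cols [[0.02, 0.4, 0.916], [-0.016, 0.917, -0.399], [-1.0, -0.007, 0.024]]
shift mm [13.6  3.2 -1.3]
```

View pics/i1.png

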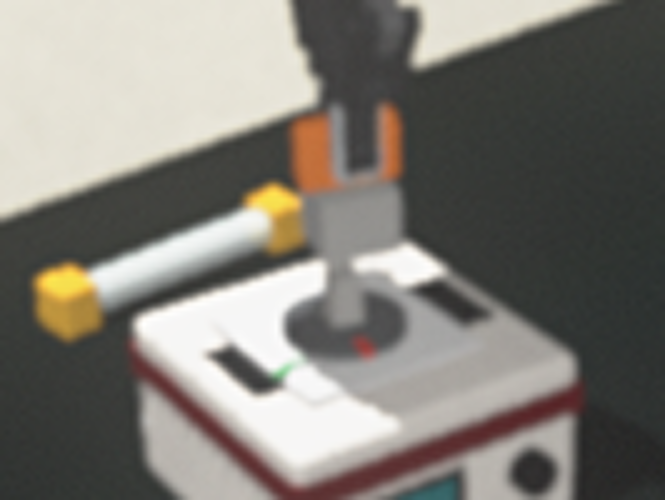

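Side view: key held about 12 mm above the stem. Collar spans crop columns 305–403 (centre about 355), stem 328–367 (centre about 347), bar 290–402. I'll compare these with the projected geometry to get the lateral offset and tilt.

```bash
python3 - <<'E'
from h import *
a=capture("side");o=observe();t=o["eef_pos"]
cr=lambda p:((proj(a,p)-[155,125])*5).round(0)
def sq(cx,cy,hx,hy,yaw,z):
    R=Ro.from_euler('z',yaw,degrees=True).apply([[sx*hx,sy*hy,0] for sx,sy in((1,1),(1,-1),(-1,-1),(-1,1))]);return R+[cx,cy,z]
m=t[2]-58.3
yaw=jaw()+90
for n,z in(('mouth',m),('colltop',m+30)):print(n,cr(sq(t[0],t[1],18,18,yaw,z)).tolist())
for z in(m+30,m+62):print('bar',z,cr(sq(t[0],t[1],23,7,yaw,z)).tolist())
for z in(95,119):print('stem',z,cr(sq(576,70,7,7,yaw,z)).tolist(),cr([576,70,z]))
print('d per mm x,y,z',(proj(a,[[577,70,119],[576,71,119],[576,70,120]])-proj(a,[576,70,119]))*5)
g=cv2.cvtColor(a["frame"],cv2.COLOR_RGB2LAB).astype(int)
for r in(148,152,156,160,163,166,168,170,172,174,178,182,186):print(r,(r-125)*5+2,g[r,208:242,0].tolist())
E
```

```text
mouth [[325.0, 263.0], [301.0, 229.0], [377.0, 216.0], [402.0, 250.0]]
colltop [[322.0, 202.0], [298.0, 168.0], [375.0, 156.0], [401.0, 189.0]]
bar 162.93680948827608 [[304.0, 193.0], [295.0, 180.0], [394.0, 164.0], [404.0, 177.0]]
bar 194.93680948827608 [[301.0, 125.0], [291.0, 113.0], [392.0, 98.0], [403.0, 110.0]]
stem 95 [[339.0, 325.0], [330.0, 311.0], [359.0, 306.0], [369.0, 320.0]] [[349. 315.]]
stem 119 [[337.0, 278.0], [328.0, 265.0], [358.0, 259.0], [367.0, 273.0]] [[348. 269.]]
d per mm x,y,z [[-1.46642874 -0.74321822]
 [-1.67321528  0.727409  ]
 [-0.06822904 -1.96083164]]
148 117 [215, 195, 174, 153, 130, 112, 108, 109, 108, 117, 130, 130, 131, 147, 145, 117, 83, 70, 71, 71, 73, 89, 118, 141, 143, 129, 101, 73, 64, 62, 63, 64, 63, 64]
152 137 [68, 69, 68, 72, 82, 106, 129, 142, 144, 143, 142, 141, 140, 143, 146, 122, 87, 73, 72, 71, 73, 86, 115, 141, 143, 130, 105, 78, 65, 63, 63, 64, 65, 64]
156 157 [69, 71, 70, 69, 77, 101, 125, 140, 143, 141, 142, 142, 140, 145, 148, 128, 91, 70, 69, 69, 70, 82, 114, 140, 143, 136, 120, 86, 65, 62, 65, 63, 63, 65]
160 177 [71, 73, 71, 
[... 1009 characters left out ...]
174 247 [129, 141, 141, 136, 127, 111, 99, 86, 87, 104, 126, 142, 152, 154, 154, 155, 155, 153, 153, 156, 159, 162, 165, 172, 180, 197, 220, 234, 235, 212, 162, 111, 77, 63]
178 267 [77, 92, 116, 140, 163, 196, 225, 234, 241, 248, 249, 238, 195, 169, 168, 159, 161, 194, 231, 241, 238, 234, 236, 241, 242, 245, 247, 247, 247, 247, 248, 249, 251, 248]
182 287 [249, 248, 248, 247, 247, 247, 248, 248, 249, 250, 246, 222, 167, 142, 152, 156, 156, 155, 154, 152, 152, 156, 161, 164, 170, 174, 185, 192, 177, 153, 117, 86, 69, 58]
186 307 [247, 247, 248, 246, 227, 182, 151, 134, 123, 111, 100, 107, 126, 141, 152, 156, 156, 156, 149, 129, 100, 86, 86, 86, 85, 89, 106, 132, 158, 171, 173, 167, 158, 137]
```

Emit:
step_arm(increments=[-1,0.003,0.004,0,0,-1,0.003,0,0,0,-1,0.003,0,0,0,-1,0,0,0,0])

```text
clock: 11.0
eef_pos: [578.5, 71.1, 182.2]
eef_rot: [-0.204, 1.544, -0.614]
force: [-0.1, 0.6, -2.6]
width: 0.151
```

```bash
python3 - <<'E'
from h import *
print(jaw());go([576.8,70.8,177])
E
```

```text
-23.488595911839603
t 11.0 tcp [578.5  71.1 182.2] F [-0.1  0.6 -2.6] w 0.151 q [ 0.03  0.5   1.55 -0.02  1.06  0.45]
axes x,y,z cols [[0.022, 0.399, 0.917], [-0.016, 0.917, -0.398], [-1.0, -0.005, 0.026]]
shift mm [ 5.2 -0.9 -1.6]
```

Emit:
step_arm(increments=[-1,0,-0.001,-0.0016,0,-1,0.002,0,0,0,-1,0.002,0,0,0,-1,0.002,0,0,0,-1,0,0,0,0])

```text
clock: 11.62
eef_pos: [576.7, 70.6, 175.9]
eef_rot: [-0.201, 1.544, -0.611]
force: [-0.5, 0.2, -1.7]
width: 0.146
```

```bash
python3 - <<'E'
from h import *
print(jaw());go([576.8,70.8,170])
E
```

```text
-23.49661002515575
t 11.62 tcp [576.7  70.6 175.9] F [-0.5  0.2 -1.7] w 0.146 q [ 0.03  0.51  1.56 -0.02  1.05  0.45]
axes x,y,z cols [[0.022, 0.399, 0.917], [-0.016, 0.917, -0.399], [-1.0, -0.005, 0.027]]
shift mm [ 5.9  0.3 -0.1]
```

Emit:
step_arm(increments=[-1,0.002,0,0,0,-1,0.002,0,0,0,-1,0,0,0,0])

```text
clock: 12.0
eef_pos: [576.4, 71.4, 172.0]
eef_rot: [-0.168, 1.545, -0.578]
force: [-0.1, 2.5, -3.6]
width: 0.148
```

Emit:
step_arm(increments=[-1,0.002,0,0,0,-1,0.002,0,0,0,-1,0,0,0,0])

```text
clock: 12.38
eef_pos: [576.4, 71.4, 167.7]
eef_rot: [-0.169, 1.545, -0.579]
force: [-1.0, 2.7, -1.9]
width: 0.154
```

```bash
python3 - <<'E'
from h import *
print(jaw());go([576.8,70.8,153])
E
```

```text
-23.50115328747268
t 12.38 tcp [576.4  71.4 167.7] F [-1.   2.7 -1.9] w 0.154 q [ 0.03  0.52  1.57 -0.02  1.03  0.45]
axes x,y,z cols [[0.021, 0.399, 0.917], [-0.014, 0.917, -0.399], [-1.0, -0.004, 0.025]]
shift mm [14.7 -0.3  0.2]
```

Emit:
step_arm(increments=[-1,0.002,0,0,0,-1,0,0,0,0])

```text
clock: 12.62
eef_pos: [576.4, 71.4, 165.5]
eef_rot: [-0.17, 1.545, -0.58]
force: [-1.0, 3.0, -4.1]
width: 0.151
```

Emit:
step_arm(increments=[-1,0.002,0,0,0,-1,0,0,0,0])

```text
clock: 12.88
eef_pos: [576.5, 71.4, 163.4]
eef_rot: [-0.168, 1.545, -0.578]
force: [-0.7, 3.0, -2.5]
width: 0.155
```

Emit:
step_arm(increments=[-1,0.002,0,0,0])

```text
clock: 13.0
eef_pos: [576.6, 71.3, 161.7]
eef_rot: [-0.16, 1.545, -0.57]
force: [-3.7, 2.7, 6.8]
width: 0.151
```

Emit:
step_arm(increments=[-1,0.002,0,0,0])

```text
clock: 13.12
eef_pos: [576.6, 71.3, 159.9]
eef_rot: [-0.157, 1.545, -0.567]
force: [-3.2, 2.1, 5.3]
width: 0.152
```

Emit:
step_arm(increments=[-1,0.002,0,0,0])

```text
clock: 13.25
eef_pos: [576.6, 71.4, 158.0]
eef_rot: [-0.154, 1.545, -0.564]
force: [-3.5, 1.8, 3.0]
width: 0.156
```

Emit:
step_arm(increments=[-1,0.002,0,0,0])

```text
clock: 13.38
eef_pos: [576.5, 71.4, 156.0]
eef_rot: [-0.155, 1.545, -0.565]
force: [-1.4, 3.1, 0.8]
width: 0.151
```

Emit:
step_arm(increments=[-1,0.0015,0,0,0])

```text
clock: 13.5
eef_pos: [576.5, 71.3, 154.2]
eef_rot: [-0.159, 1.545, -0.569]
force: [-2.2, 1.9, 0.4]
width: 0.152
```

Emit:
step_arm(increments=[-1,0.001,0,0,0])

```text
clock: 13.62
eef_pos: [576.6, 71.3, 153.4]
eef_rot: [-0.155, 1.545, -0.565]
force: [-5.7, 1.7, 15.9]
width: 0.152
```

Emit:
step_arm(increments=[-1,0.001,0,0,0])

```text
clock: 13.75
eef_pos: [576.8, 71.2, 153.2]
eef_rot: [-0.148, 1.544, -0.558]
force: [-10.3, 1.0, 27.8]
width: 0.152
```

Home: solid contact at TCP z 153.3, where predicted. I'll relieve the force, dwell, then check.

Emit:
step_arm(increments=[-1,-0.0005,0,0,0,-1,0,0,0,0,-1,0,0,0,0])

```text
clock: 14.12
eef_pos: [576.5, 71.3, 153.7]
eef_rot: [-0.147, 1.545, -0.557]
force: [-2.5, 2.9, 2.0]
width: 0.151
```

```bash
python3 - <<'E'
from h import *
print(jaw());go([576.8,70.8,153])
a=capture("side");b=capture("top")
cv2.imwrite("pics/i2.png",cv2.resize(a["frame"][125:225,155:288],(665,500),interpolation=cv2.INTER_CUBIC)[:,:,::-1])
E
```

```text
-23.50231638338651
t 14.12 tcp [576.5  71.3 153.7] F [-2.5  2.9  2. ] w 0.151 q [ 0.03  0.54  1.58 -0.02  1.    0.45]
axes x,y,z cols [[0.022, 0.399, 0.917], [-0.014, 0.917, -0.399], [-1.0, -0.004, 0.026]]
shift mm [ 0.7 -0.3  0.5]
```

View pics/i2.png

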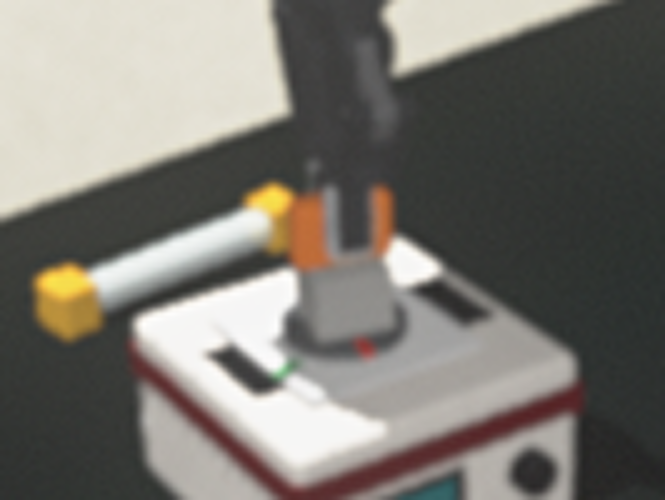

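Key seated on the flange with no visible gap. Red pointer at (365,346), green mark at (285,370). Turning clockwise now.

Emit:
step_arm(increments=[-1,0,0,0,0.06,-1,0,0,0,0.08,-1,0,0,0,0.08,-1,0,0,0,0.08])

```text
clock: 14.72
eef_pos: [576.1, 71.4, 153.6]
eef_rot: [0.141, 1.546, -0.578]
force: [-3.9, 2.7, 1.9]
width: 0.153
```

```bash
python3 - <<'E'
from h import *
print(jaw(),observe()["torque"].round(2));go([576.6,71.3,153.5])
E
```

```text
-41.18684075628146 [0.76 0.63 0.03]
t 14.72 tcp [576.1  71.4 153.6] F [-3.9  2.7  1.9] w 0.153 q [ 0.03  0.54  1.58 -0.02  1.    0.76]
axes x,y,z cols [[0.021, 0.658, 0.752], [-0.014, 0.753, -0.658], [-1.0, 0.004, 0.025]]
shift mm [0.1 0.3 0.4]
```

Gentle so far. 37° remain, about 0.65 rad.

Emit:
step_arm(increments=[-1,0,0,0,0.08,-1,0,0,0,0.08,-1,0,0,0,0.08,-1,0,0,0,0.08])

```text
clock: 15.22
eef_pos: [575.7, 71.5, 153.4]
eef_rot: [0.46, 1.547, -0.59]
force: [-2.3, 3.9, 1.3]
width: 0.153
```

Emit:
step_arm(increments=[-1,0,0,0,0.08,-1,0,0,0,0.08,-1,0,0,0,0.08,-1,0,0,0,0.04,-1,0,0,0,0])

```text
clock: 15.85
eef_pos: [575.5, 71.8, 153.3]
eef_rot: [0.748, 1.547, -0.592]
force: [-2.7, 3.0, 2.3]
width: 0.149
```

```bash
python3 - <<'E'
from h import *
print(jaw(),observe()["torque"].round(2));go([576.6,71.3,153.5])
a=capture("side")
cv2.imwrite("pics/i3.png",cv2.resize(a["frame"][150:220,190:283],(797,600),interpolation=cv2.INTER_CUBIC)[:,:,::-1])
E
```

```text
-76.7596170394486 [0.55 0.5  0.06]
t 15.85 tcp [575.5  71.8 153.3] F [-2.7  3.   2.3] w 0.149 q [ 0.03  0.54  1.59 -0.02  1.    1.38]
axes x,y,z cols [[0.02, 0.973, 0.229], [-0.013, 0.229, -0.973], [-1.0, 0.016, 0.017]]
shift mm [-0.2  1.   0.8]
```

View pics/i3.png

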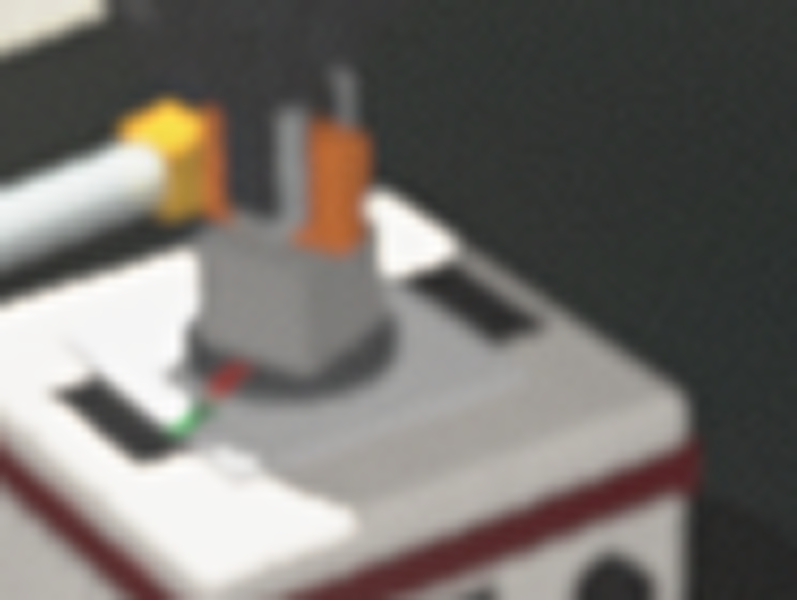

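Pointer at (229,379), green mark at (187,420), nearly in line. I'll check the angle with rays, taking the flange centre from its known size.

```bash
python3 - <<'E'
from h import *
a=capture("side");k=93/797
f=a["frame"];hs=cv2.cvtColor(f,cv2.COLOR_RGB2HSV).astype(int);H,S,V=hs[...,0],hs[...,1],hs[...,2]
for n,m,z in(('red',win((S>110)&((H<5)|(H>170)),205,228,185,200),95.5),('green',win((S>60)&(H>40)&(H<85),205,218,190,206),93)):
    y,x=np.nonzero(m);w=S[m].astype(float);p=[(x*w).sum()/w.sum(),(y*w).sum()/w.sum()];q=cast(a,p,z)[0]
    print(n,len(x),np.round(p,2),q.round(1))
    for c in([576,70],[575.5,71.5]):
        d=q[:2]-c;ang=np.degrees(np.arctan2(d[1],d[0]));print('  r',np.hypot(*d).round(1),'joint',np.radians(171.2-ang).round(3))
print('flange pix left/right/front', cast(a,np.array([[185,345],[397,330],[295,398]])*k+[190,150],95).round(1).tolist())
E
```

```text
red 5 [216.19 193.59] [569.8 101.   95.5]
  r 31.7 joint 1.22
  r 30.1 joint 1.226
green 5 [211.22 199.18] [562.1 121.8  93. ]
  r 53.7 joint 1.155
  r 52.1 joint 1.157
flange pix left/right/front [[589.2, 98.1, 95.0], [556.1, 52.8, 95.0], [548.2, 95.7, 95.0]]
```

```bash
python3 - <<'E'
from h import *
c=capture("top");f=c["frame"]
cv2.imwrite("pics/t3.png",cv2.resize(f[115:200,170:265],(760,680),interpolation=cv2.INTER_CUBIC)[:600,:,::-1])
E
```

```text
(no output)
```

View pics/t3.png

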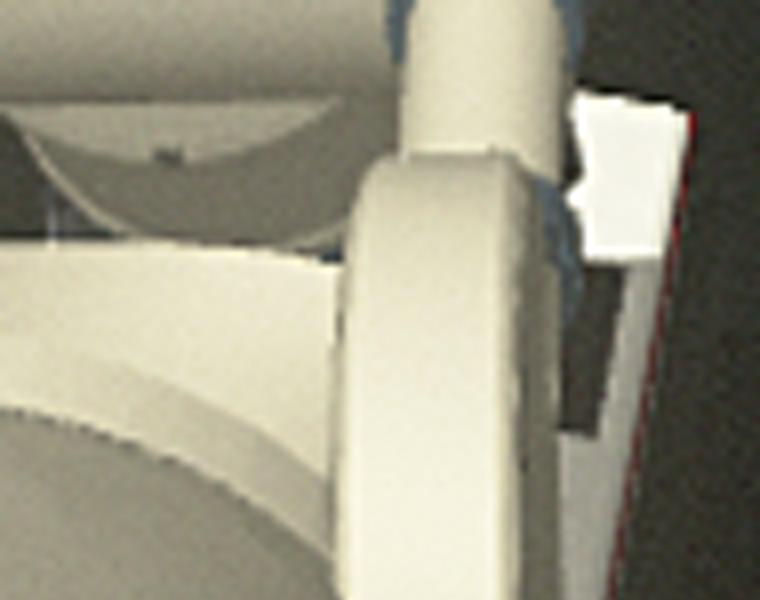

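The top view is blocked by the arm. I'll release, lift clear, and swing aside to check from above.

Emit:
step_arm(increments=[0.0,0,0,0,0,0.0,0,0,0,0,0.2,0,0,0,0,0.2,0,0,0,0,0.2,-0.015,0,0,0,0.2,-0.03,0,0,0,0.2,-0.03,0,0,0,0.2,-0.03,0,0,0,0.2,-0.02,-0.01,0.04,0,0.2,0,-0.01,0.05,0,0.2,0,-0.01,0.05,0,0.2,0,-0.01,0.05,0,0.2,0,-0.01,0.05,0,0.2,0,-0.01,0.05,0,0.2,0,0,0,0])

```text
clock: 17.88
eef_pos: [583.2, -231.9, 299.8]
eef_rot: [0.84, 1.534, -0.495]
force: [0.0, 0.7, -0.7]
width: 0.6
```

```bash
python3 - <<'E'
from h import *
go([576.6,71.3,153.5])
c=capture("top");f=c["frame"];a=capture("side")["frame"]
t=cv2.resize(f[120:190,180:255],(510,476),interpolation=cv2.INTER_CUBIC)
s=cv2.resize(a[150:220,190:240],(280,476),interpolation=cv2.INTER_CUBIC)
cv2.imwrite("pics/t4.png",np.hstack([t,s])[:,:,::-1])
E
```

```text
t 17.88 tcp [ 583.2 -231.9  299.8] F [ 0.   0.7 -0.7] w 0.6 q [-0.47  0.44  1.3  -0.    1.36  0.86]
axes x,y,z cols [[0.032, 0.972, 0.233], [-0.017, 0.234, -0.972], [-0.999, 0.027, 0.024]]
shift mm [ 140.8   60.6 -299.8]
```

View pics/t4.png

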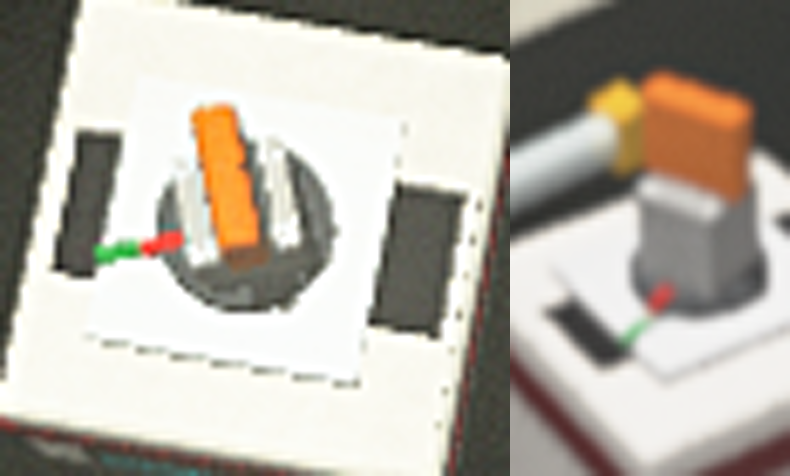

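From above the red pointer (162,243) and green mark (119,250) line up with the flange centre (245,226) to within about 1°. The key stands upright on the flange and the gripper is well clear, so I'm handing in.

```bash
python3 -c "
from rig import *
print(job_done())"
```

```text
the job is handed in; nothing more can be done
None
```

The orange key is on the stem, fully home on the flange. It is turned clockwise so the red pointer stands at the green mark, and the gripper has let go. I handed the job in at about 18 s; it reported no verdict.

- **Seating:** the key met only 5–9 N vertically where the ball was expected and showed no sharp click. It then stopped solidly at tool height 153.3 mm, as predicted for fully home. The highest vertical force I read there was about 28 N (roughly 30 N with the sideways part), and I eased off before turning.
- **Pointer:** in the last top view the pointer and green mark line up to within about 1° (stem about 1.19 rad). An earlier side-view ray check read 1.22 rad for the pointer but 1.16 rad for the mark. I put that gap down to error in the side camera, which placed the mark about 9 mm off, and trusted the top view.
- **Release:** in the final pictures the key stands upright on the flange. The arm is about 300 mm away from it and touches nothing. The tool drifted to a tilt of about 0.025 rad while holding the key, within the 0.1 rad limit.
- **Other objects:** I never approached them, but I did not re-measure their positions at the end.

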